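# Feed three ring blanks with the ratchet lever

## Task

Bring the small, straight-sided round metal dish from the front of the bench under the open mouth of the ring feeder, then work the feeder's ratchet lever so that exactly three rings drop into the dish, one at a time, each with a full press of the thumb pad; the fourth ring must stay in its channel. Feed with the lever only, do not touch the rings or the pusher, disturb nothing else on the bench, and leave the dish standing flat under the mouth with the lever back up.

Things in the scene. Friction and masses are not known exactly. Their poses are not given: they have to be found in the camera images.
- feeder: Fixed ring feeder, 195 long (its y), 80 wide (x), 145 high. Origin: bench level under the channel's centre line. Feeds to its -y. Grey foot with deck: y -20 to 118, x -50 to 30, 44 high. From y -20 to the mouth at y -75 only the 43 wide channel deck runs on (underside 36, rails 51 above bench), open space below. Bracket (142 high, y -6 to 26), rack and lever are at x -50 to -11.
- mouth (a point): Middle of the deck's front edge, on the deck's top (44 above the bench), where rings fall off. Axes as the feeder.
- drop_point (a point): Point on the bench 16 in front of the mouth edge (feeder x 0, y -91), directly below where rings fall. Best place for the dish's centre; about 8 off still catches the rings. Axes as the feeder.
- lever_pad (a point): Centre of the top of the black 40 x 40 thumb pad at the rear (+y) end of the lever; at rest 145 above the bench, at feeder x -31, y 100. Pressed down about 48 it swings about a hinge 90 in front of it (towards feeder -y) and 14 lower, so it also drifts about 5 towards feeder -y. Axes turn with the lever.
- lever (a joint): Lever angle: 0 = up, at rest; 0.54 = fully pressed, on its stop. A spring lifts it again when let go (within 0.5 s). Pressing takes about 4 N, rising to about 8 N. Past about 0.08 the pawl pushes a rack tooth; a press to the stop feeds one ring, and a full return lets the pawl catch the next tooth.
- rack (a joint): Travel in m of the toothed rack (at feeder x -31) with the pusher behind the rings: 0 at the start, +0.029 for each full press, 0.087 after three, when its front end stands about 27 beyond the mouth, 44 above the bench. The lever cannot move it back.
- dish: Loose round flat-bottomed, straight-sided metal dish near the front edge of the bench, 66 outer diameter, 24 high, wall 2.5, floor 3 thick; 0.09 kg, empty. Origin: centre of its underside, z up. It can be gripped across its outside from above, or pushed along the bench. It fits under the feeder's overhanging deck.
- ring_0: Silver ring blank, 28-29 outer diameter, 8 high, first in the channel (nearest the mouth), lying flat. Origin: centre of its underside. Falls at the first full press.
- ring_1: As ring_0, second in the channel; falls at the second full press.
- ring_2: As ring_0, third in the channel; falls at the third full press.
- ring_3: As ring_0, fourth and last, right in front of the pusher; must stay in the channel.
- wood_disc: Bystander: wooden disc 62 diameter, 14 high, lying on the bench to the right of the feeder. Origin: centre of its underside.
- buff: Bystander: pale loose buffing wheel, 69 diameter, 18 high, lying behind the feeder. Origin: centre of its underside.
- pliers: Bystander: blue-handled pliers, 175 long, 42 wide, 12 high, lying flat to the left, near the front corner of the bench. Origin: underside, middle of the length.

How it is judged:
By the outcome, as a careful person would: the job done as asked, in the order asked, and still so for the second after the job is handed in, with the robot touching nothing.
It also fails if it takes over 54 s, if anything falls off the work surface, if the arm or the gripper's body presses on something with over 40 N, if the wrist force passes 120 N, or if a joint passes its speed limit or range.

## Robot

A 6-joint arm with a two-finger parallel gripper is mounted at the origin on a cart in front of the work surface, level with it; the furniture and walls round the work are solid. World frame = base frame: x ahead of the robot, y to its left, z up, the work surface at z = 0. Lengths are in mm, angles in rad, forces in N, time in s.
With the tool pointing down it reaches from about 275 to 750 mm from the base axis. Payload 10.2 kg.
Tool frame: the origin (TCP) lies between the finger pads; the fingertips stand 17 mm ahead of it and the grasp point (between the pads) lies 2 mm behind it; z points along the fingers, y is the line along which they close (so a half turn about z gives the same grasp; the last joint's range is limited). The gripper opens to 85 mm and grips with 20 to 120 N. Pads are 22 mm wide; open, the fingers measure 114 mm over their backs; the gripper's body (76 mm by 85 mm) begins 54 mm behind the grasp point. The pads swing forward as they close: fully open they stand 13 mm farther back than shut.
Start: joints at [-1.401, 0.313, 1.498, -0, 1.331, -0.223], TCP at [200.946, -485.028, 248.294] pointing down, gripper open.
Joint ranges: [-2.94, 2.94], [-0.97, 2.17], [0.19, 2.56], [-1.23, 4.37], [0.02, 3.11], [-2.88, 2.88]. Speed limits (rad/s): [2.39, 2.39, 3.01, 3.14, 3.14, 3.14].

## Interface

Orientations are given as a unit quaternion [w, x, y, z].
In Python, from rig import * gives the robot as it stands.
- The arm moves only by the tool step_arm, never from a script. Its argument "commands" is text: rows parted by semicolons, each of 7 numbers parted by spaces: the opening, from 0 (shut) to 1 (fully open), then the shift along the tool's x, y, z in cm, then the turn, a rotation vector about the tool's x, y, z in rad. In form: hand x y z rx ry rz; .... A call has 1 to 20 rows; each row is the pose to reach, as a shift and turn from the pose commanded when the call began, along the tool's axes at that moment; what a row does not reach only later rows make up. A row lasts 1/12 s, in which the tool goes at most 41.7 mm and 7.16 degrees, less where a joint would pass 70% of its speed; a pose out of reach is approached as far as the arm can. A call with a gripper value outside its range is refused whole. The fingers move at their own pace and stop on an object; "newtons" is the grip in N (left out, the last holds). Time passes only in rows, so rows that repeat a pose let the fingers close. It gives the time, the measured TCP pose, the force, the opening and the grip force at its end, in the units of the state.
- sense(): the state, without advancing time (a new reading comes with each control period).
- capture(name): name is "scene" or "top" or "wrist"; returns the picture (480x640x3 uint8, red, green, blue); there is no depth.
- camera_model(name): a dict with "mtx" (3x3 intrinsics, pixels), "eye" and "rotation" of the camera in the world. Camera axes: x right, y down, z forward; pixel columns grow to the right and rows downward; lengths in mm; the calibration is good to about 2 mm. A picture is of the moment at which its call begins: read the wrist's pose just before it. camera_model takes no time and is no camera call; for the wrist camera it gives the pose at the moment of the call.
- finish_job(): hands the job in; it is judged then, once.
Trained networks look in the newest picture that a camera, given by its name, has taken for a name from the list of things; names that differ only in an ending like _2 or _b are one class to them, and where a whole thing is asked for, a point or a joint stands for the part that bears it (a point fixed in the world has none). Each returns a list of dicts, best first, with "score" (0 to 1); they miss things now and then, are a little off and sometimes report something else, mostly with a low value. They report only what shows in the picture. A call takes as long as a camera call.
- search_frame(camera, label): "rect" ([centre column, centre row, width, height] in pixels, round what is visible of it).
- trace(camera, label): "mask" (480x640 bool, what is visible of it) and "rect" ([centre column, centre row, width, height] in pixels, round what is visible of it).
- spot_point(camera, label): "xy" ([column, row] in pixels: a listed point, or the origin of a listed thing).
The state is a dict: "time_s": time; "joints": joint angles; "dq": joint speeds; "tau": joint torques, N m; "eef_pos": TCP position; "ee_rot": TCP orientation; "force": force on the tool from outside, world axes, zero at the start; "wrist_torque": the same for the moment, N m; "grip_width": opening from 0.0 (shut) to 1.0 (fully open); "grip_force": force on a finger pad.
Only numpy, scipy, OpenCV 4.12 (cv2) and the standard library are available. Lean on these libraries where they do the work, as an engineer would, in place of code of your own. Each camera call takes 0.05 s, during which the arm holds its last target. There are 200 camera calls.

## Working session

There is one attempt and no reset: what is moved stays moved. The work goes in short steps, Python scripts to look and compute and a tool call to move; the robot and the scene stay as the last step left them, time stands still between calls to the robot, and variables do not carry over. Pictures are saved under pics/ and viewed, at most 11 in all, crops included, and the job is handed in when it is done.

Besides the shell and the picture viewer there is one more tool, called after "Emit:" in YAML: its name, and indented under it one key for each argument. step_arm: Moves the arm, as the interface text tells. Its arguments: {"type":"object","properties":{"commands":{"type":"string"},"newtons":{"type":"number"}},"required":["commands"]}

```bash
mkdir -p pics
cat > h.py <<'E'
from rig import *
import numpy as np, cv2
def ray(cam,px,z,m=None):
    m=m or camera_model(cam)
    K=np.array(m["mtx"]);R=np.array(m["rotation"]);e=np.array(m["eye"])
    d=R@np.linalg.inv(K)@np.array([px[0],px[1],1.])
    return e+d*(z-e[2])/d[2]
def save(cam,n):
    cv2.imwrite(f"pics/{n}.png",cv2.cvtColor(capture(cam),cv2.COLOR_RGB2BGR))
E
python3 - <<'E'
from h import *
s=sense();print(s["eef_pos"],s["ee_rot"],s["grip_width"],s["force"])
for c in("top","scene"):
    save(c,c+"0")
    m=camera_model(c);print(c,np.round(m["eye"]),np.round(m["rotation"],2).tolist())
    for l,z in(("dish",0),("mouth",44),("lever_pad",145),("drop_point",0),("feeder",0),("ring_0",44),("wood_disc",0),("buff",0),("pliers",0)):
        r=spot_point(c,l)[:2]
        print(l,[(round(q["score"],2),np.round(q["xy"]).tolist(),np.round(ray(c,q["xy"],z)).tolist()) for q in r])
E
```

```text
[ 200.91335605 -484.79146873  247.73710341] [-6.28333953e-04  9.80778464e-01  1.95123572e-01  2.58157461e-05] 0.998966605968044 [-0.18048942  0.90326359 -0.51972592]
top [ 228. -107. 1424.] [-0.07, 0.71, -0.7, 0.06]Traceback (most recent call last):
  File "<stdin>", line 8, in <module>
  File "h.py", line 6, in ray
    d=R@np.linalg.inv(K)@np.array([px[0],px[1],1.])
      ~^~~~~~~~~~~~~~~~~
ValueError: matmul: Input operand 1 has a mismatch in its core dimension 0, with gufunc signature (n?,k),(k,m?)->(n?,m?) (size 3 is different from 4)
```

```bash
sed -i 's/R=np.array(m\["rotation"\])/R=Rot(m["rotation"])/' h.py
cat >> h.py <<'E'
from scipy.spatial.transform import Rotation
def Rot(q): return Rotation.from_quat(np.array(q)[[1,2,3,0]]).as_matrix()
E
python3 - <<'E'
from h import *
for c in("top","scene"):
    save(c,c+"0")
    m=camera_model(c);print(c,np.round(m["eye"]),np.round(m["rotation"],2).tolist())
    for l,z in(("dish",0),("mouth",44),("lever_pad",145),("drop_point",0),("feeder",0),("ring_0",44),("wood_disc",0),("buff",0),("pliers",0)):
        r=spot_point(c,l)[:2]
        print(l,[(round(q["score"],2),np.round(q["xy"]).tolist(),np.round(ray(c,q["xy"],z)).tolist()) for q in r])
E
```

```text
top [ 228. -107. 1424.] [-0.07, 0.71, -0.7, 0.06]
dish [(0.84, [406.0, 312.0], [328.0, -290.0, 0.0])]
mouth [(0.94, [417.0, 238.0], [494.0, -310.0, 44.0]), (0.43, [376.0, 238.0], [494.0, -216.0, 44.0])]
lever_pad [(0.8, [342.0, 247.0], [452.0, -137.0, 145.0])]
drop_point []
feeder [(0.69, [386.0, 243.0], [490.0, -243.0, 0.0])]
ring_0 [(0.49, [402.0, 239.0], [492.0, -278.0, 44.0]), (0.49, [376.0, 238.0], [494.0, -218.0, 44.0])]
wood_disc [(0.86, [483.0, 258.0], [457.0, -472.0, 0.0])]
buff [(0.83, [351.0, 187.0], [624.0, -161.0, 0.0]), (0.32, [390.0, 239.0], [499.0, -253.0, 0.0])]
pliers [(0.93, [172.0, 290.0], [369.0, 255.0, 0.0])]
scene [ 498. -799.  858.] [-0.36, 0.93, -0.0, 0.0]
dish [(0.92, [245.0, 329.0], [337.0, -290.0, 0.0])]
mouth [(0.82, [317.0, 331.0], [499.0, -319.0, 44.0])]
lever_pad [(0.8, [301.0, 240.0], [462.0, -149.0, 145.0])]
drop_point []
feeder [(0.7, [316.0, 312.0], [496.0, -245.0, 0.0])]
ring_0 [(0.54, [318.0, 324.0], [500.0, -304.0, 44.0]), (0.48, [315.0, 290.0], [493.0, -212.0, 44.0])]
wood_disc [(0.78, [296.0, 413.0], [456.0, -476.0, 0.0])]
buff [(0.75, [370.0, 280.0], [629.0, -153.0, 0.0]), (0.6, [319.0, 306.0], [502.0, -227.0, 0.0])]
pliers [(0.56, [277.0, 173.0], [372.0, 263.0, 0.0])]
```

View pics/top0.png

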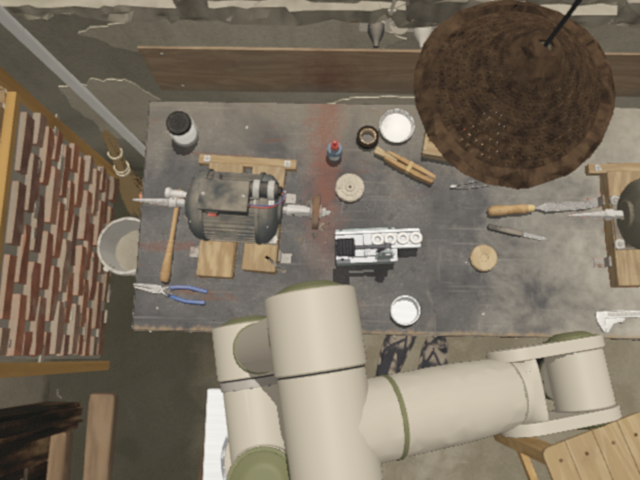

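View pics/scene0.png

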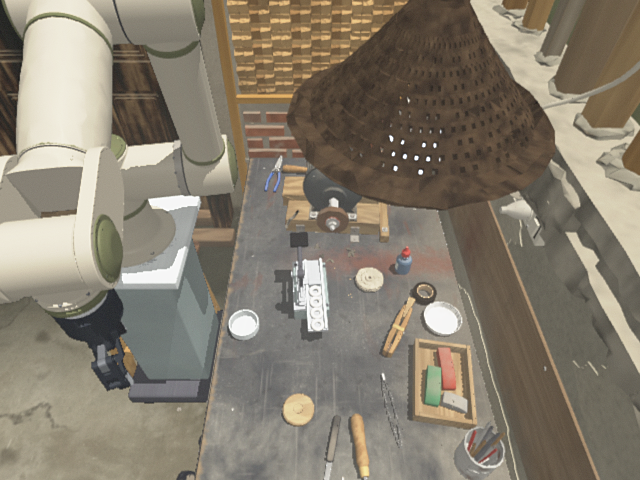

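Top view: the dish is at (406,312) and the feeder at (335–420, 230–265) with its mouth at the right end (418,238) and the pad at (343,247). The two cameras agree within about 10 mm. Next I move above the dish and refine with the wrist camera.

```bash
cat >> h.py <<'E'
def go(p,a):
    s=sense();R=Rot(s["ee_rot"])
    T=np.array([[np.cos(a),np.sin(a),0],[np.sin(a),-np.cos(a),0],[0,0,-1]]).T
    T=np.array([[np.cos(a),np.sin(a),0],[np.sin(a),-np.cos(a),0],[0,0,-1.]])
    print("t",s["time_s"],"at",np.round(s["eef_pos"],1),"F",np.round(s["force"],1),"w",round(s["grip_width"],3),
     "cm",np.round(R.T@(np.array(p)-s["eef_pos"])/10,2),"rv",np.round(Rotation.from_matrix(R.T@T).as_rotvec(),3))
E
python3 - <<'E'
from h import *
go([332,-290,200],1.616)
E
```

```text
t 1.1 at [ 200.9 -485.   248.3] F [ 0.3 -0.7  0.2] w 1.001 cm [ 19.57 -13.     4.83] rv [ 0.     0.    -1.223]
```

Emit:
step_arm:
  commands: "1 6.5 -4.3 0 0 0 -0.4; 1 13 -8.6 2 0 0 -0.8; 1 19.57 -13 4.8 0 0 -1.223; 1 19.57 -13 4.8 0 0 -1.223; 1 19.57 -13 4.8 0 0 -1.223; 1 19.57 -13 4.8 0 0 -1.223; 1 19.57 -13 4.8 0 0 -1.223; 1 19.57 -13 4.8 0 0 -1.223; 1 19.57 -13 4.8 0 0 -1.223; 1 19.57 -13 4.8 0 0 -1.223; 1 19.57 -13 4.8 0 0 -1.223; 1 19.57 -13 4.8 0 0 -1.223; 1 19.57 -13 4.8 0 0 -1.223"

```text
time_s: 2.18
eef_pos: [332.0, -290.0, 200.3]
ee_rot: [0.0, 0.692, 0.722, -0.0]
force: [0.3, 0.1, 0.2]
grip_width: 1.0
grip_force: 0.0
```

Run:
```python
from h import *
go([332,-290,200],1.616)
m=camera_model("wrist");save("wrist","w0");print(m["eye"])
for l,z in(("dish",0),("mouth",44),("ring_0",44),("lever_pad",145)):
    print(l,[(round(q["score"],2),np.round(q["xy"]).tolist(),np.round(ray("wrist",q["xy"],z,m)).tolist()) for q in spot_point("wrist",l)[:4]])
r=trace("wrist","dish")
if r: print(r[0]["score"],r[0]["rect"],ray("wrist",r[0]["rect"][:2],12,m))
save("top","t1")
for l,z in(("mouth",44),("lever_pad",145),("dish",0)):
    print(l,[(round(q["score"],2),np.round(q["xy"],1).tolist(),np.round(ray("top",q["xy"],z)).tolist()) for q in spot_point("top",l)[:2]])
```

```text
t 2.1833 at [ 332.  -290.   200.3] F [0.3 0.1 0.2] w 1.0 cm [0.   0.   0.03] rv [ 0.     0.    -0.003]
[ 329.57132883 -219.85255608  325.42975174]
dish [(0.57, [321.0, 208.0], [334.0, -287.0, 0.0])]
mouth [(0.88, [547.0, 273.0], [501.0, -320.0, 44.0])]
ring_0 [(0.79, [559.0, 175.0], [495.0, -249.0, 44.0]), (0.68, [562.0, 130.0], [491.0, -219.0, 44.0]), (0.57, [552.0, 220.0], [496.0, -280.0, 44.0])]
lever_pad []
0.87 [322.6, 212.7, 86.5, 88.9] [ 335.15467639 -288.92814807   12.        ]
mouth [(0.55, [417.5, 237.0], [497.0, -312.0, 44.0]), (0.35, [403.6, 238.4], [493.0, -280.0, 44.0])]
lever_pad [(0.97, [340.5, 244.5], [458.0, -134.0, 145.0])]
dish []
```

View pics/w0.png

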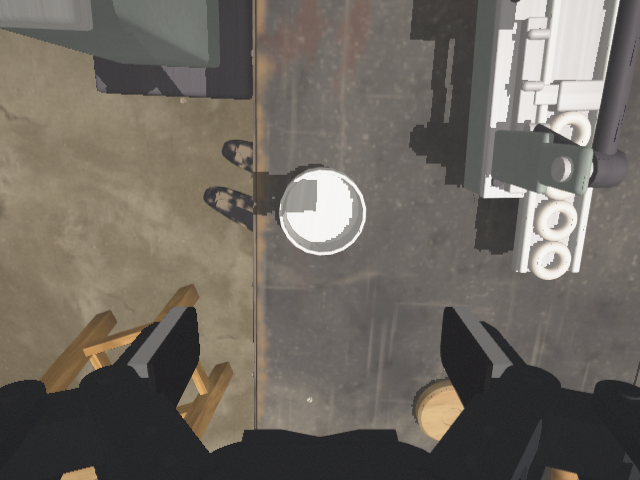

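The dish rim is centred at (323,211), and rings are visible at (550,261), (556,219) and (573,128). The deck edge shows near y≈272.

Run:
```python
from h import *
m=camera_model("wrist")
print("rim",ray("wrist",(322.5,211),24,m))
for p,z in(((550,261),52),((556,219),52),((573,128),52),((517,271),51),((576,272),51)): print(p,ray("wrist",p,z,m).round(1))
go([335,-289,20],1.616)
```

```text
rim [ 334.80203256 -284.92721414   24.        ]
(550, 261) [ 496.1 -307.7   52. ]
(556, 219) [ 494.1 -277.4   52. ]
(573, 128) [ 492.8 -217.3   52. ]
(517, 271) [ 474.7 -316.6   51. ]
(576, 272) [ 516.9 -315.5   51. ]
t 2.6833 at [ 332.  -290.   200.3] F [-0.3 -0.3 -0.2] w 0.999 cm [ 0.09  0.31 18.03] rv [-0.  0. -0.]
```

Emit:
step_arm:
  commands: "1 0.3 0.3 4 0 0 0; 1 0.4 0.3 8 0 0 0; 1 0.4 0.3 12 0 0 0; 1 0.4 0.3 15 0 0 0; 1 0.4 0.3 16.5 0 0 0; 1 0.4 0.3 17.5 0 0 0; 1 0.4 0.3 18.1 0 0 0; 1 0.4 0.3 18.1 0 0 0"

```text
time_s: 3.35
eef_pos: [334.5, -285.6, 18.5]
ee_rot: [-0.001, 0.691, 0.723, 0.0]
force: [-0.2, 0.0, 1.4]
grip_width: 0.999
grip_force: 0.0
```

Run:
```python
from h import *
save("wrist","w1")
go([335,-286,14],1.61)
```

```text
t 3.4 at [ 334.8 -285.9   19.3] F [-0.7  0.2  0.7] w 0.999 cm [-0.01  0.02  0.53] rv [-0.    -0.     0.006]
```

View pics/w1.png

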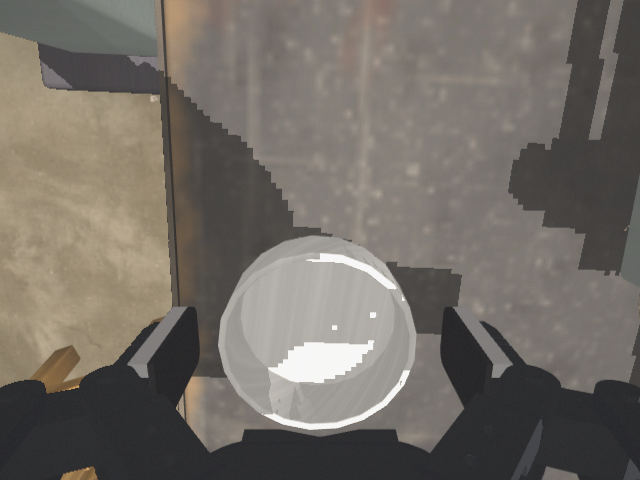

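The dish sits between the pads and is centred. I lower slightly and close.

Emit:
step_arm:
  commands: "1 0 0 0.3 0 0 0; 0.6 0 0 0.3 0 0 0; 0.6 0 0 0.3 0 0 0; 0.6 0 0 0.3 0 0 0; 0.6 0 0 0.3 0 0 0; 0.6 0 0 0.3 0 0 0; 0.6 0 0 0.3 0 0 0; 0.6 0 0 0.3 0 0 0"
  newtons: 30

```text
time_s: 4.07
eef_pos: [335.0, -286.1, 17.2]
ee_rot: [0.0, 0.691, 0.723, -0.0]
force: [-1.6, 2.4, 9.4]
grip_width: 0.76
grip_force: 31.1
```

Run:
```python
from h import *
print(np.round(sense()["joints"],3))
go([460,-375,60],1.607)
go([497,-375,40],1.607-np.pi+.02)
```

```text
[-0.974  0.487  1.976 -0.     0.678 -1.019]
t 4.0667 at [ 335.  -286.1   17.2] F [-1.6  2.4  9.4] w 0.76 cm [-9.45 12.09 -4.26] rv [0.001 0.001 0.009]
t 4.0667 at [ 335.  -286.1   17.2] F [-1.6  2.4  9.4] w 0.76 cm [-9.61 15.79 -2.26] rv [ 1.00e-03 -1.00e-03  3.13e+00]
```

Emit:
step_arm:
  commands: "0.6 0 0 -2 0 0 0; 0.6 0 0 -4.3 0 0 0; 0.6 -1.5 1 -5 0 0 0.12; 0.6 -3 2.5 -5 0 0 0.24; 0.6 -4.5 4 -5 0 0 0.36; 0.6 -6 5.5 -5 0 0 0.48; 0.6 -7.5 7 -5 0 0 0.6; 0.6 -8.5 8.5 -5 0 0 0.72; 0.6 -9.5 10 -5 0 0 0.84; 0.6 -9.6 11 -5 0 0 0.96; 0.6 -9.6 12 -5 0 0 1.08; 0.6 -9.6 13 -5 0 0 1.2; 0.6 -9.6 14 -5 0 0 1.32; 0.6 -9.6 15 -5 0 0 1.44; 0.6 -9.6 15.8 -5 0 0 1.56; 0.6 -9.6 15.8 -5 0 0 1.68; 0.6 -9.6 15.8 -5 0 0 1.8; 0.6 -9.6 15.8 -5 0 0 1.92; 0.6 -9.6 15.8 -5 0 0 2.04; 0.6 -9.6 15.8 -5 0 0 2.16"

```text
time_s: 5.73
eef_pos: [496.9, -374.6, 66.5]
ee_rot: [0.0, 0.962, -0.272, 0.0]
force: [-0.2, 0.6, -0.6]
grip_width: 0.755
grip_force: 34.3
```

Emit:
step_arm:
  commands: "0.6 0 0 0 0 0 0.12; 0.6 0 0 0 0 0 0.24; 0.6 0 0 0 0 0 0.36; 0.6 0 0 0 0 0 0.48; 0.6 0 0 0 0 0 0.6; 0.6 0 0 0 0 0 0.72; 0.6 0 0 0 0 0 0.84; 0.6 0 0 0 0 0 0.96; 0.6 0 0 0 0 0 0.97; 0.6 0 0 0 0 0 0.97"

```text
time_s: 6.57
eef_pos: [497.0, -374.6, 66.5]
ee_rot: [-0.0, 0.728, -0.686, 0.0]
force: [-0.4, 0.4, -1.1]
grip_width: 0.759
grip_force: 34.3
```

Run:
```python
from h import *
go([497,-334,20],-1.534)
m=camera_model("wrist");save("wrist","w2");print(m["eye"])
for l,z in(("mouth",44),("ring_0",44)):
    print(l,[(round(q["score"],2),np.round(q["xy"]).tolist(),np.round(ray("wrist",q["xy"],z,m)).tolist()) for q in spot_point("wrist",l)[:4]])
```

```text
t 6.5667 at [ 497.  -374.6   66.5] F [-0.4  0.4 -1.1] w 0.759 cm [-4.06 -0.25  4.65] rv [-0.    -0.     0.023]
[ 501.71548974 -445.82062515  191.58789087]
mouth [(0.18, [312.0, 444.0], [497.0, -310.0, 44.0])]
ring_0 [(0.75, [311.0, 440.0], [498.0, -312.0, 44.0])]
```

View pics/w2.png

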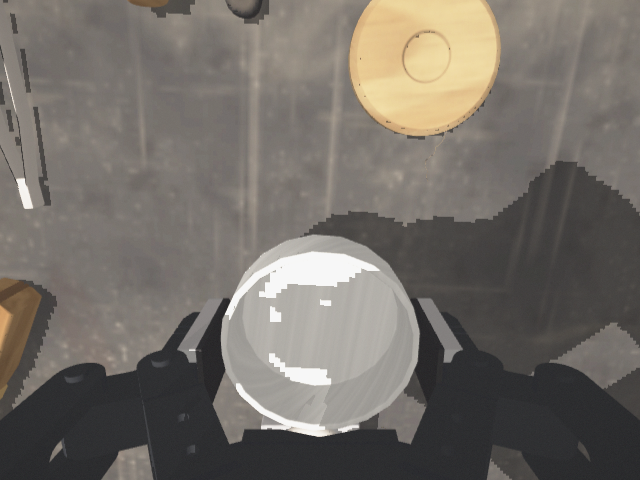

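The dish is held level and centred at about (320,340). I lower it in front of the mouth, then slide it under.

Emit:
step_arm:
  commands: "0.6 0 0 1.5 0 0 0.02; 0.6 0 0 3 0 0 0.02; 0.6 0 0 4 0 0 0.02; 0.6 0 0 4.6 0 0 0.02; 0.6 0 0 4.75 0 0 0.02; 0.6 -0.8 -0.06 4.75 0 0 0.02; 0.6 -1.6 -0.12 4.75 0 0 0.02; 0.6 -2.4 -0.18 4.75 0 0 0.02; 0.6 -3.2 -0.24 4.75 0 0 0.02; 0.6 -3.8 -0.3 4.75 0 0 0.02; 0.6 -4.06 -0.3 4.75 0 0 0.02; 0.6 -4.06 -0.3 4.75 0 0 0.02"

```text
time_s: 7.72
eef_pos: [497.8, -333.3, 19.0]
ee_rot: [0.0, 0.72, -0.694, 0.0]
force: [-0.4, 0.3, -0.5]
grip_width: 0.755
grip_force: 34.3
```

Run:
```python
from h import *
go([497.5,-334,17],-1.534)
save("scene","s1");im=cv2.imread("pics/s1.png")[220:400,200:440];cv2.imwrite("pics/s1c.png",cv2.resize(im,None,fx=3.3,fy=3.3,interpolation=2))
```

```text
t 7.7167 at [ 497.8 -333.3   19. ] F [-0.4  0.3 -0.5] w 0.755 cm [0.07 0.03 0.2 ] rv [-0.    -0.     0.001]
```

View pics/s1c.png

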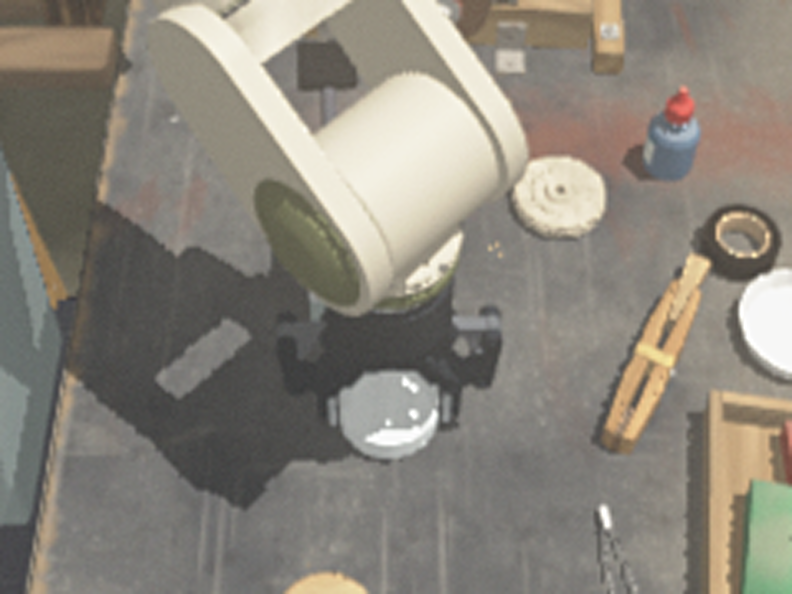

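The dish is in place at crop (388,415), with no contact force. I set it down, release and rise.

Emit:
step_arm:
  commands: "0.6 0 0 0.1 0 0 0; 0.6 0 0 0.17 0 0 0; 1 0 0 0.17 0 0 0; 1 0 0 0.1 0 0 0; 1 0 0 0.1 0 0 0; 1 0 0 0.1 0 0 0; 1 0 0 0.1 0 0 0; 1 0 0 -1 0 0 0; 1 0 0 -3 0 0 0; 1 0 0 -6 0 0 0; 1 0 0 -10 0 0 0; 1 0 0 -14 0 0 0; 1 0 0 -18 0 0 0; 1 0 0 -22 0 0 0; 1 0 0 -23 0 0 0; 1 0 0 -23 0 0 0"

```text
time_s: 9.1
eef_pos: [498.3, -334.5, 253.3]
ee_rot: [0.0, 0.72, -0.694, 0.004]
force: [-0.7, 0.3, -0.4]
grip_width: 0.998
grip_force: 0.0
```

Run:
```python
from h import *
go([458,-140,260],-1.534)
m=camera_model("wrist");save("wrist","w3");print(m["eye"])
for l,z in(("mouth",44),("ring_0",44),("dish",0)):
    print(l,[(round(q["score"],2),np.round(q["xy"]).tolist(),np.round(ray("wrist",q["xy"],z,m)).tolist()) for q in spot_point("wrist",l)[:4]])
```

```text
t 9.1 at [ 498.3 -334.5  253.3] F [-0.7  0.3 -0.4] w 0.998 cm [-19.58   3.31  -0.8 ] rv [-0.005 -0.005 -0.   ]
[ 500.84598977 -405.15136584  378.76782869]
mouth [(0.79, [324.0, 230.0], [496.0, -318.0, 44.0])]
ring_0 [(0.77, [323.0, 330.0], [493.0, -225.0, 44.0]), (0.68, [323.0, 240.0], [496.0, -309.0, 44.0]), (0.62, [324.0, 301.0], [494.0, -253.0, 44.0]), (0.6, [321.0, 275.0], [497.0, -277.0, 44.0])]
dish [(0.62, [322.0, 201.0], [498.0, -335.0, 0.0])]
```

View pics/w3.png

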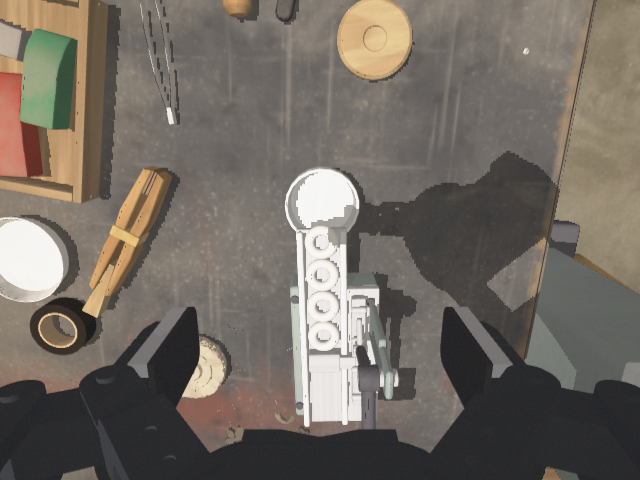

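The dish stands under the mouth: rim at (322,203), mouth at (324,230), all four rings in the channel. The dish is about 1–2 mm off the ideal spot. Next I close the fingers and go above the pad, at about (459,-143).

Emit:
step_arm:
  commands: "0 -4 0.7 0 0 0 0; 0 -8 1.4 0 0 0 0; 0 -12 2.1 0 0 0 0; 0 -16 2.8 0 0 0 0; 0 -19.3 3.2 0 0 0 0; 0 -19.3 3.2 2 0 0 0; 0 -19.3 3.2 4 0 0 0; 0 -19.3 3.2 6 0 0 0; 0 -19.3 3.2 6.2 0 0 0; 0 -19.3 3.2 6.2 0 0 0"

```text
time_s: 10.13
eef_pos: [458.0, -141.9, 185.6]
ee_rot: [0.0, 0.72, -0.694, -0.002]
force: [0.0, -0.2, 0.6]
grip_width: -0.001
grip_force: 0.0
```

Run:
```python
from h import *
go([459,-143,165],-1.534)
m=camera_model("wrist");save("wrist","w4")
r=search_frame("wrist","lever_pad")[:2];print(r,[ray("wrist",q["rect"][:2],145,m).round() for q in r])
```

```text
t 10.1333 at [ 458.  -141.9  185.6] F [ 0.  -0.2  0.6] w -0.001 cm [ 0.11 -0.1   2.06] rv [ 0.003  0.002 -0.   ]
[{'rect': [323.1, 178.2, 90.3, 282.9], 'score': 0.8}, {'rect': [263.4, 52.2, 48.6, 56.1], 'score': 0.42}] [array([ 459., -191.,  145.]), array([ 483., -236.,  145.])]
```

View pics/w4.png

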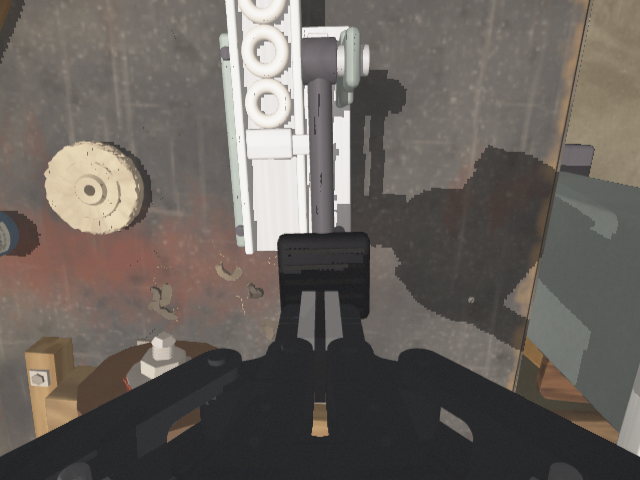

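The tips are over the rear half of the pad, which shows at (280–370, 234–315). First press.

Emit:
step_arm:
  commands: "0 0.2 0 1.2 0 0 0; 0 0.2 0 2.2 0 0 0; 0 0.2 0 2.7 0 0 0; 0 0.2 0 3.2 0 0 0; 0 0.3 0 3.7 0 0 0; 0 0.3 0 4.2 0 0 0; 0 0.4 0 4.7 0 0 0; 0 0.4 0 5.2 0 0 0; 0 0.5 0 5.7 0 0 0; 0 0.6 0 6.2 0 0 0; 0 0.7 0 6.5 0 0 0; 0 0.7 0 6.7 0 0 0; 0 0.7 0 6.7 0 0 0; 0 0.7 0 6.7 0 0 0"

```text
time_s: 11.4
eef_pos: [459.2, -149.1, 120.4]
ee_rot: [-0.0, 0.72, -0.694, 0.0]
force: [-1.5, 4.2, 7.9]
grip_width: -0.005
grip_force: 4.3
```

Emit:
step_arm:
  commands: "0 0 0 0.1 0 0 0; 0 0 0 0.2 0 0 0; 0 0 0 0.3 0 0 0; 0 0 0 0.3 0 0 0"

```text
time_s: 11.73
eef_pos: [459.3, -149.8, 117.7]
ee_rot: [0.0, 0.72, -0.694, 0.001]
force: [-2.2, -0.5, 7.7]
grip_width: 0.0
grip_force: 3.4
```

Emit:
step_arm:
  commands: "0 0 0 0.1 0 0 0; 0 0 0 0.2 0 0 0; 0 0 0 0.3 0 0 0; 0 0 0 0.4 0 0 0; 0 0 0 0.4 0 0 0"

```text
time_s: 12.15
eef_pos: [459.7, -150.1, 116.7]
ee_rot: [0.0, 0.72, -0.694, 0.002]
force: [-14.4, 5.2, 40.5]
grip_width: -0.0
grip_force: 18.7
```

The lever is on its stop. I release it and check.

Emit:
step_arm:
  commands: "0 0 0 -1 0 0 0; 0 -0.2 0 -2.5 0 0 0; 0 -0.4 0 -4 0 0 0; 0 -0.6 0 -5.5 0 0 0; 0 -0.7 0 -7.0 0 0 0; 0 -0.7 0 -7.4 0 0 0; 0 -0.7 0 -7.4 0 0 0; 0 -0.7 0 -7.4 0 0 0; 0 -0.7 0 -7.4 0 0 0"

```text
time_s: 12.9
eef_pos: [458.3, -142.2, 185.8]
ee_rot: [0.0, 0.72, -0.694, -0.001]
force: [-0.3, -0.6, -0.3]
grip_width: -0.0
grip_force: 0.0
```

Run:
```python
from h import *
go([458,-142,187],-1.534)
save("scene","s2");save("wrist","w5")
a=cv2.imread("pics/s2.png")[210:360,240:390];b=cv2.imread("pics/w5.png")
cv2.imwrite("pics/c5.png",np.hstack([cv2.resize(a,(400,400)),cv2.resize(b,(400,400))]))
for l in("ring_0","lever_pad"):print([(round(q["score"],2),np.round(q["xy"]).tolist(),np.round(ray("scene",q["xy"],44)).tolist()) for q in spot_point("scene",l)])
```

```text
t 12.9 at [ 458.3 -142.2  185.8] F [-0.3 -0.6 -0.3] w -0.0 cm [-0.02  0.03 -0.12] rv [ 0.001  0.001 -0.   ]
[(0.67, [317.0, 323.0], [498.0, -299.0, 44.0]), (0.67, [317.0, 313.0], [499.0, -276.0, 44.0]), (0.58, [317.0, 331.0], [498.0, -320.0, 44.0]), (0.53, [319.0, 341.0], [503.0, -343.0, 44.0]), (0.52, [316.0, 305.0], [495.0, -253.0, 44.0])]
[(0.63, [298.0, 237.0], [450.0, -47.0, 44.0])]
```

View pics/c5.png

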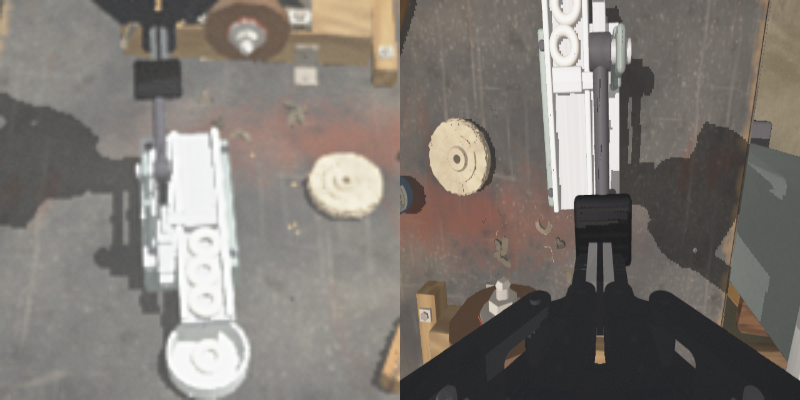

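The first press worked: one ring is in the dish (crop 207,355), three are in the channel and the lever is up. Second press.

Emit:
step_arm:
  commands: "0 0.2 0 1.2 0 0 0; 0 0.2 0 2.2 0 0 0; 0 0.2 0 2.7 0 0 0; 0 0.2 0 3.2 0 0 0; 0 0.3 0 3.7 0 0 0; 0 0.3 0 4.2 0 0 0; 0 0.4 0 4.7 0 0 0; 0 0.4 0 5.2 0 0 0; 0 0.5 0 5.7 0 0 0; 0 0.6 0 6.2 0 0 0; 0 0.7 0 6.6 0 0 0; 0 0.7 0 6.9 0 0 0; 0 0.7 0 7.1 0 0 0; 0 0.7 0 7.2 0 0 0; 0 0.7 0 7.3 0 0 0; 0 0.7 0 7.3 0 0 0; 0 0.7 0 7.3 0 0 0; 0 0.7 0 7.3 0 0 0"

```text
time_s: 14.6
eef_pos: [459.4, -149.8, 116.6]
ee_rot: [0.0, 0.72, -0.694, 0.001]
force: [-10.5, 4.7, 33.3]
grip_width: 0.002
grip_force: 15.3
```

Emit:
step_arm:
  commands: "0 0 0 -1 0 0 0; 0 -0.2 0 -2.5 0 0 0; 0 -0.4 0 -4 0 0 0; 0 -0.6 0 -5.5 0 0 0; 0 -0.7 0 -7.0 0 0 0; 0 -0.7 0 -7.3 0 0 0; 0 -0.7 0 -7.3 0 0 0; 0 -0.7 0 -7.3 0 0 0; 0 -0.7 0 -7.3 0 0 0; 0 -0.7 0 -7.3 0 0 0"

```text
time_s: 15.43
eef_pos: [458.3, -142.2, 185.9]
ee_rot: [0.0, 0.72, -0.694, -0.001]
force: [-0.1, -0.0, 0.1]
grip_width: 0.004
grip_force: 0.0
```

Run:
```python
from h import *
go([458,-142,187],-1.534)
save("scene","s3")
a=cv2.imread("pics/s3.png")[210:360,240:390]
cv2.imwrite("pics/c6.png",cv2.resize(a,(450,450)))
```

```text
t 15.4333 at [ 458.3 -142.2  185.9] F [-0.1 -0.   0.1] w 0.004 cm [-0.02  0.03 -0.11] rv [ 0.001  0.001 -0.   ]
```

View pics/c6.png

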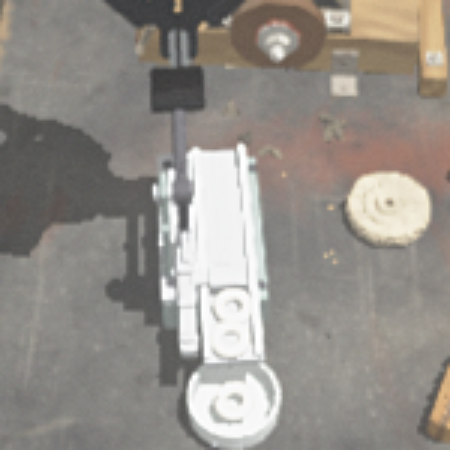

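The second press worked: two rings remain in the channel at crop (230,305) and (232,340), and the dish holds the stacked pair. Third press.

Emit:
step_arm:
  commands: "0 0.2 0 1.2 0 0 0; 0 0.2 0 2.2 0 0 0; 0 0.2 0 2.7 0 0 0; 0 0.2 0 3.2 0 0 0; 0 0.3 0 3.7 0 0 0; 0 0.3 0 4.2 0 0 0; 0 0.4 0 4.7 0 0 0; 0 0.4 0 5.2 0 0 0; 0 0.5 0 5.7 0 0 0; 0 0.6 0 6.2 0 0 0; 0 0.7 0 6.6 0 0 0; 0 0.7 0 6.9 0 0 0; 0 0.7 0 7.1 0 0 0; 0 0.7 0 7.2 0 0 0; 0 0.7 0 7.3 0 0 0; 0 0.7 0 7.3 0 0 0; 0 0.7 0 7.3 0 0 0; 0 0.7 0 7.3 0 0 0"

```text
time_s: 16.98
eef_pos: [459.4, -149.8, 116.6]
ee_rot: [0.0, 0.72, -0.694, 0.001]
force: [-10.1, 4.5, 33.7]
grip_width: -0.004
grip_force: 15.5
```

Emit:
step_arm:
  commands: "0 0 0 -1 0 0 0; 0 -0.2 0 -2.5 0 0 0; 0 -0.4 0 -4 0 0 0; 0 -0.6 0 -5.5 0 0 0; 0 -0.7 0 -7.0 0 0 0; 0 -0.7 0 -9 0 0 0; 0 -0.7 0 -12 0 0 0; 0 -0.7 0 -14 0 0 0; 0 -0.7 0 -14 0 0 0; 0 -0.7 0 -14 0 0 0; 0 -0.7 0 -14 0 0 0"

```text
time_s: 17.9
eef_pos: [458.3, -142.1, 252.7]
ee_rot: [0.0, 0.72, -0.694, -0.001]
force: [-1.2, -0.5, -1.5]
grip_width: 0.001
grip_force: 0.0
```

Run:
```python
from h import *
go([458,-142,187],-1.534)
save("scene","s4")
a=cv2.imread("pics/s4.png")[210:360,240:390]
cv2.imwrite("pics/c7.png",cv2.resize(a,(600,600),interpolation=2))
```

```text
t 17.9 at [ 458.3 -142.1  252.7] F [-1.2 -0.5 -1.5] w 0.001 cm [-0.    0.02  6.57] rv [ 0.001  0.001 -0.   ]
```

View pics/c7.png

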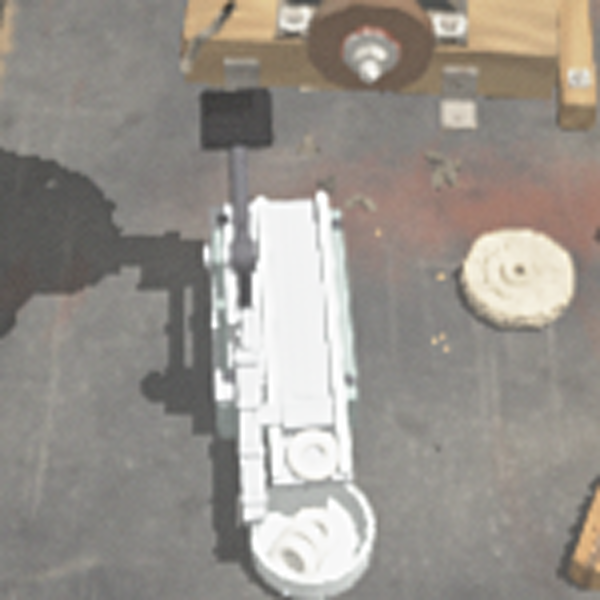

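One ring remains in the channel at crop (311,455). The fed rings lie in the dish at (300,545), which stands under the mouth, and the lever is up. Handing in.

```bash
python3 -c "
from rig import *
print(finish_job())"
```

```text
the job is handed in; nothing more can be done
None
```

The job is handed in: three full presses dropped rings into the dish under the mouth, one ring stays in the channel and the lever is back up; in the last picture the rings in the dish overlap, so I inferred three from the one left in the channel.

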